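# Push the narrow side-core slide of a mould home

### The arm

A 6-joint arm with a two-finger parallel gripper is mounted at the origin on the work surface. World frame = base frame: x ahead of the robot, y to its left, z up, the work surface at z = 0. Lengths are in m, angles in rad, forces in N, time in s.
With the tool pointing down it reaches from about 0.35 to 0.775 m from the base axis. Payload 7.3 kg.
Tool frame: the origin (TCP) lies between the finger pads, 19 mm behind the fingertips; this is the grasp point; z points along the fingers, y is the line along which they close (so a half turn about z gives the same grasp; the last joint's range is limited). The gripper opens to 92 mm and grips with 3 to 60 N. Pads are 19 mm wide; open, the fingers measure 130 mm over their backs; the gripper's body (75 mm by 190 mm) begins 47 mm behind the grasp point.
Start: joints at [-1.306, 0.342, 1.524, -0, 1.275, -0.146], TCP at [0.21, -0.481, 0.246] pointing down, gripper open.
Joint ranges: [-2.53, 2.53], [-0.77, 2.02], [0.04, 2.7], [-1, 4.14], [0.28, 2.66], [-3.11, 3.11]. Speed limits (rad/s): [2.57, 2.57, 3.14, 3.14, 3.14, 3.14].

### API

Orientations are given as a unit quaternion [x, y, z, w].
In Python, from cell import status, imaging, workorder, nets gives the robot as it stands.
- The arm moves only by the tool carry_out, never from a script. Its argument "commands" is a list of rows, each an object with "offset": the shift along the tool's x, y, z in mm, a list of three; "rotation": the turn, a rotation vector about the tool's x, y, z in units of 10 degrees (1.0 is 10 degrees), a list of three; "jaw": the closure, from 0 (fully open) to 1 (shut). In form: [{"offset": [dx, dy, dz], "rotation": [ax, ay, az], "jaw": jaw}, ...]. A call has 1 to 10 rows; each row shifts and turns the commanded pose from where the row before left it, along the tool's axes as they then stand; what a row does not reach is not made up. A row lasts 1/8 s, in which the tool goes at most 62.5 mm and 10.7 degrees, less where a joint would pass 70% of its speed; a pose out of reach is approached as far as the arm can. A call with a gripper value outside its range is refused whole. The fingers move at their own pace and stop on an object; "newtons" is the grip in N (left out, the last holds). Time passes only in rows, so rows that do not move let the fingers close. It gives the time, the measured TCP pose, the force, the opening and the grip force at its end, in the units of the state.
- status.get_obs(): the state, without advancing time (a new reading comes with each control period).
- imaging.camera(name): name is "scene" or "side" or "wrist"; returns a dict with "color" (400x640x3 uint8, red, green, blue), "intrinsics" (3x3 intrinsics, pixels), "position" and "attitude" of the camera in the world. Camera axes: x right, y down, z forward; pixel columns grow to the right and rows downward; lengths in m; the calibration is good to about 2 mm. A picture is of the moment at which its call begins. There is no depth.
- workorder.finish_job(): hands the job in; it is judged then, once.
Trained networks look in the newest picture that a camera, given by its name, has taken for a name from the list of things; names that differ only in an ending like _2 or _b are one class to them, and where a whole thing is asked for, a point or a joint stands for the part that bears it (a point fixed in the world has none). Each returns a list of dicts, best first, with "conf" (0 to 1); they miss things now and then, are a little off and sometimes report something else, mostly with a low value. They report only what shows in the picture. A call takes as long as a camera call.
- nets.silhouettes(camera, query): "region" (400x640 bool, what is visible of it) and "extent" ([centre column, centre row, width, height] in pixels, round what is visible of it).
- nets.pinpoint(camera, query): "position" ([column, row] in pixels: a listed point, or the origin of a listed thing).
The state is a dict: "time": time; "joints": joint angles; "joint_vel": joint speeds; "effort": joint torques, N m; "eef_pos": TCP position; "tcp_rot": TCP orientation; "wrist_force": force on the tool from outside, world axes, zero at the start; "moment": the same for the moment, N m; "finger_gap": finger opening in m; "finger_force": force on a finger pad.
Only numpy, scipy, OpenCV 4.12 (cv2) and the standard library are available. Lean on these libraries where they do the work, as an engineer would, in place of code of your own. Each camera call takes 0.05 s, during which the arm holds its last target. There are 200 camera calls.

### The job

The lower half of an injection mould lies face up on the fitter's bench with its three side-core slides drawn back; push the one narrow slide gently inward with your fingertips until it is fully home against its stop, so that its fit to the core can be checked, then take your hand away clear of the mould. Do not touch the two wide slides or the polished core, and do not lift or shift any of the loose screws, tools and parts on the mould and the bench.

Things in the scene. Friction and masses are not known exactly. Their poses are not given: they have to be found in the camera images.
- mould: ejector half of an injection mould, bare steel, face up, fixed, at any angle. Origin: centre of its underside on the bench, z up. Plate top 200 x 200 mm, 130 mm above the origin; base 200 (x) x 250 mm (y). Narrow slide on its -x side, wide slides on +y and -y, on +x only a lock block 34 x 44 mm, 16 mm high. Guide pillars (20 mm diameter, 50 mm above the plate) at +-80 mm in x and y
- narrow_slide: the slide to push, the only narrow one, ground steel. Body 36 mm deep (x), 44 wide (y), 42 high, with a 24 mm wide nose to the core. Origin: centre of the body's underside, on the plate top; axes as the mould's: +x inward to the core. It slides along x only, starts 14 to 22 mm out; home is a hard stop (origin at mould x = -58 mm): meet it at 3 cm/s or less. Drags 3 N, stays where left
- push_spot (a point): middle of the narrow slide's upright outer back face, 18 mm behind its origin, 18 mm above the plate; its x axis points inward, the way to push. The face is 44 mm wide and upright up to 26 mm above the plate, then leans inward. Bronze guide strips beside each slide, 38 to 98 mm from the mould's centre, are 10 mm high: fingertips 14 mm above the plate clear them
- wide_slide_a: wide side-core slide, bare ground steel, on the +y side of the mould; same section as the narrow slide but 96 mm wide, two angle-pin holes on top; drawn back 8 to 20 mm and to be left there. Origin: centre of its underside, on the plate top; its -x axis points outward from the core
- wide_slide_b: wide side-core slide, bare ground steel, on the -y side of the mould; same section as the narrow slide but 96 mm wide, two angle-pin holes on top; drawn back 8 to 20 mm and to be left there. Origin: centre of its underside, on the plate top; its -x axis points outward from the core
- core: polished round steel core in the middle of the mould, 44 mm diameter, 38 mm high above the plate; not to be touched. Origin: centre of its foot, on the plate top
- screw_a: loose black cap screw standing on its head on the mould plate, between the narrow slide and the +y,-x pillar; head 16 mm diameter, 45 mm tall. Origin: centre of its underside
- screw_b: a second such loose screw, 45 mm tall, on the plate between the narrow slide and the -y,-x pillar. Origin: centre of its underside
- bush: loose bronze guide bush standing on the mould plate near its +x,+y pillar, 26 mm diameter, 28 mm tall. Origin: centre of its underside
- paste_tin: loose tin of marking paste on the bench, 60 mm diameter, 55 mm tall. Origin: centre of its underside
- hammer: loose brass hammer lying on the bench, handle along its -x. Origin: its underside
- hex_key: loose L-shaped hex key lying on the bench, about 130 x 38 mm, 8 mm thick. Origin: underside, in the middle of the long arm
- eyebolt: loose lifting eyebolt standing on the bench, 80 mm tall, ring 52 mm wide. Origin: centre of its underside
- v_block: loose steel V-block on the bench, 70 x 50 x 44 mm. Origin: centre of its underside

How it is judged:
On the way, in this order (a step that is already met when the one before it is completed fails the run):
1. the fingertips are against the narrow slide (contact force between the fingers and narrow_slide above 0.3 N), for 0.02 s.
2. the narrow slide is fully home (within 1.7 mm) (x of narrow_slide in the frame of mould above -0.0597 m), for 0.2 s.
At the end, for the whole second after the job is handed in: the narrow slide rests within 1.7 mm of its home stop, the wide slides are within 2 mm and the loose things within 12 mm of where they began, and the hand is clear of the mould (TCP over 190 mm above the bench, or over 180 mm to the side of the centre of the mould) (x of narrow_slide in the frame of mould above -0.0597 m and linear speed of narrow_slide below 0.003 m/s and distance of each of wide_slide_a, wide_slide_b from where it was at the start of the episode below 0.002 m and distance of each of screw_a, screw_b, bush, paste_tin, hammer, hex_key, eyebolt, v_block from where it was at the start of the episode below 0.012 m and (height (world z) of the grasp point above 0.19 m or horizontal distance between the grasp point and mould above 0.18 m)); the robot touches nothing.
It fails at once if a wide slide is touched (over 0.5 N) or moved over 2 mm (contact force between any of the fingers, the arm and wide_slide_a above 0.5 N or contact force between any of the fingers, the arm and wide_slide_b above 0.5 N or distance of any of wide_slide_a, wide_slide_b from where it was at the start of the episode above 0.002 m).
It fails at once if the polished core is touched (over 0.5 N) (contact force between any of the fingers, the arm and core above 0.5 N).
It fails at once if the narrow slide is rammed or pushed hard (over 60 N) (contact force between any of the fingers, the arm and narrow_slide above 60 N).
It fails at once if a loose thing is lifted, carried or shifted over 12 mm (distance of any of screw_a, screw_b, bush, paste_tin, hammer, hex_key, eyebolt, v_block from where it was at the start of the episode above 0.012 m).
It fails at once if a screw, the bush, the tin or the eyebolt is tipped over 0.5 rad (angle between any of screw_a, screw_b, bush, paste_tin, eyebolt's own z axis and vertical above 0.5 rad).
It also fails if it takes over 35 s, if anything falls off the work surface, if the arm or the gripper's body presses on something with over 40 N, if the wrist force passes 120 N, or if a joint passes its speed limit or range.

## Working session

There is one attempt and no reset: what is moved stays moved. The work goes in short steps, Python scripts to look and compute and a tool call to move; the robot and the scene stay as the last step left them, time stands still between calls to the robot, and variables do not carry over. Pictures are saved under pics/ and viewed, at most 10 in all, crops included, and the job is handed in when it is done.

Besides the shell and the picture viewer there is one more tool, called after "Call:" in YAML: its name, and indented under it one key for each argument. carry_out: Moves the arm, as the interface text tells. Its arguments: {"type":"object","properties":{"commands":{"type":"array"},"newtons":{"type":"number"}},"required":["commands"]}

```bash
mkdir -p pics
cat > h.py <<'E'
import numpy as np, cv2
from scipy.spatial.transform import Rotation as R
from cell import status, imaging, workorder, nets
def rot(a):
    a=np.array(a,float)
    return a if a.shape==(3,3) else R.from_quat(a).as_matrix()
def proj(c,P):
    p=(np.atleast_2d(P)-c["position"])@rot(c["attitude"]); q=p@np.array(c["intrinsics"]).T
    return q[:,:2]/q[:,2:]
def onz(c,px,z):
    d=rot(c["attitude"])@np.linalg.inv(c["intrinsics"])@np.array([px[0],px[1],1.]); o=np.array(c["position"])
    return o+d*(z-o[2])/d[2]
E
python3 - <<'E'
from h import *
o=status.get_obs(); print(o["eef_pos"],o["tcp_rot"],o["time"])
Z=dict(narrow_slide=.13,push_spot=.148,wide_slide_a=.13,core=.13,screw_a=.13,bush=.13,mould=0,paste_tin=0,hammer=0,hex_key=0,eyebolt=0,v_block=0)
for n in ["scene","side","wrist"]:
    c=imaging.camera(n); cv2.imwrite(f"pics/{n}0.png",c["color"][...,::-1])
    print(n,np.round(c["position"],3),np.round(rot(c["attitude"])[:,2],2))
    for k,z in Z.items():
        for r in nets.pinpoint(n,k)[:3]:
            print(k,round(r["conf"],2),np.round(r["position"]),np.round(onz(c,r["position"],z),3))
E
```

```text
[ 0.20956703 -0.48092998  0.24482884] [ 9.78982718e-01  2.03941698e-01 -5.26027626e-05 -7.86858511e-04] 0.0
scene [1.542 0.552 1.14 ] [-0.65 -0.37 -0.67]
narrow_slide 0.88 [313. 174.] [ 0.507 -0.051  0.13 ]
narrow_slide 0.72 [216. 206.] [ 0.758 -0.225  0.13 ]
push_spot 0.53 [317. 166.] [ 0.489 -0.048  0.148]
wide_slide_a 0.57 [306. 196.] [ 0.603 -0.022  0.13 ]
core 0.6 [293. 189.] [ 0.596 -0.07   0.13 ]
screw_a 0.46 [328. 182.] [0.523 0.007 0.13 ]
screw_a 0.37 [304. 168.] [ 0.494 -0.09   0.13 ]
bush 0.75 [217. 209.] [ 0.768 -0.216  0.13 ]
bush 0.4 [284. 206.] [ 0.667 -0.057  0.13 ]
mould 0.67 [296. 215.] [ 0.575 -0.079  0.   ]
paste_tin 0.57 [460. 248.] [0.47  0.412 0.   ]
paste_tin 0.24 [226. 162.] [ 0.459 -0.432  0.   ]
hammer 0.58 [226. 163.] [ 0.467 -0.429  0.   ]
hex_key 0.44 [438. 282.] [0.617 0.396 0.   ]
eyebolt 0.78 [216. 208.] [ 0.665 -0.322  0.   ]
eyebolt 0.66 [285. 204.] [ 0.545 -0.136  0.   ]
v_block 0.69 [454. 212.] [0.334 0.352 0.   ]
side [-0.049  0.539  0.86 ] [ 0.52 -0.52 -0.68]
narrow_slide 0.55 [326. 194.] [ 0.51  -0.048  0.13 ]
push_spot 0.56 [326. 193.] [ 0.5  
[... 168 characters left out ...]
0.13 ]
core 0.54 [310. 175.] [ 0.595 -0.075  0.13 ]
core 0.31 [332. 170.] [ 0.566 -0.133  0.13 ]
screw_a 0.54 [344. 189.] [ 0.49  -0.095  0.13 ]
screw_a 0.49 [303. 201.] [0.533 0.009 0.13 ]
bush 0.56 [284. 168.] [ 0.668 -0.047  0.13 ]
mould 0.58 [314. 214.] [ 0.577 -0.069  0.   ]
paste_tin 0.87 [195. 345.] [0.473 0.399 0.   ]
hammer 0.8 [415. 171.] [ 0.483 -0.434  0.   ]
hammer 0.23 [196. 350.] [0.462 0.404 0.   ]
hex_key 0.75 [158. 301.] [0.633 0.398 0.   ]
hex_key 0.51 [325. 190.] [ 0.622 -0.165  0.   ]
eyebolt 0.44 [343. 162.] [ 0.678 -0.308 -0.   ]
eyebolt 0.23 [412. 172.] [ 0.488 -0.425  0.   ]
v_block 0.74 [251. 373.] [0.337 0.353 0.   ]
wrist [ 0.28  -0.451  0.383] [-0.26 -0.11 -0.96]
```

View pics/scene0.png

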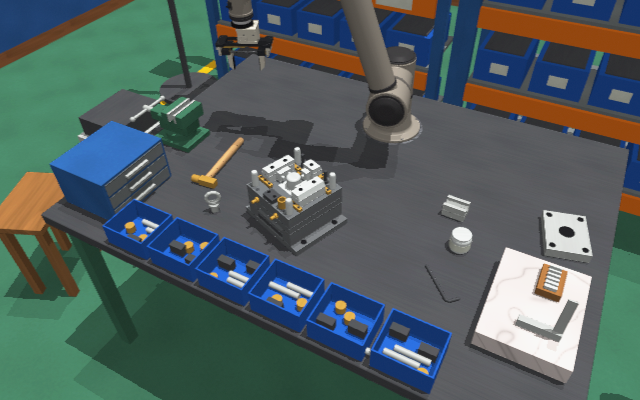

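View pics/side0.png

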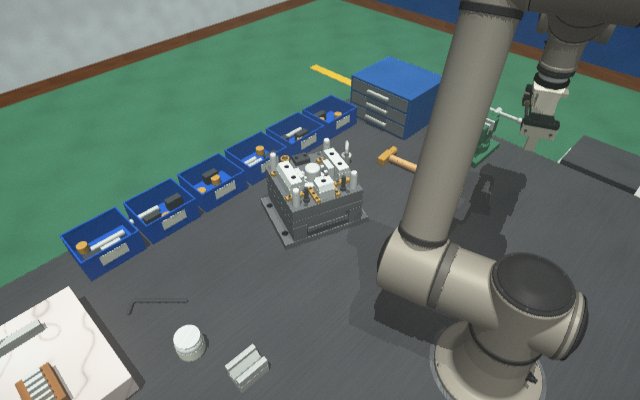

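The mould is at about scene (295,200) and side (314,195). The narrow slide faces the robot, near side (326,190), with the inward direction at roughly -17° yaw. The area in front of it is free. I'll move above it, closing the jaws on the way, and look with the wrist camera.

Call:
carry_out:
  commands:
    - {"offset": [41,-31,-6],"rotation": [0,0,0],"jaw": 1}
    - {"offset": [41,-31,-6],"rotation": [0,0,0],"jaw": 1}
    - {"offset": [41,-31,-6],"rotation": [0,0,0],"jaw": 1}
    - {"offset": [41,-31,-6],"rotation": [0,0,0],"jaw": 1}
    - {"offset": [41,-31,-6],"rotation": [0,0,0],"jaw": 1}
    - {"offset": [41,-31,-6],"rotation": [0,0,0],"jaw": 1}
    - {"offset": [41,-31,-6],"rotation": [0,0,0],"jaw": 1}
    - {"offset": [41,-31,-6],"rotation": [0,0,0],"jaw": 1}
    - {"offset": [41,-31,-6],"rotation": [0,0,0],"jaw": 1}
    - {"offset": [41,-31,-6],"rotation": [0,0,0],"jaw": 1}
  newtons: 20

```text
time: 3.2
eef_pos: [0.4624, -0.0318, 0.3059]
tcp_rot: [0.979, 0.204, 0.0, 0.0]
wrist_force: [0.4, -1.0, -0.5]
finger_gap: 0.0008
finger_force: 0.0
```

Call:
carry_out:
  commands:
    - {"offset": [0,0,0],"rotation": [0,0,0.8],"jaw": 1}
    - {"offset": [0,0,0],"rotation": [0,0,0.8],"jaw": 1}
    - {"offset": [0,0,0],"rotation": [0,0,0.8],"jaw": 1}
    - {"offset": [0,0,0],"rotation": [0,0,0.8],"jaw": 1}
    - {"offset": [0,0,0],"rotation": [0,0,0.9],"jaw": 1}
    - {"offset": [0,0,0],"rotation": [0,0,0],"jaw": 1}

```text
time: 3.95
eef_pos: [0.4618, -0.0334, 0.3055]
tcp_rot: [0.989, -0.151, 0.0, 0.0]
wrist_force: [-0.5, -0.8, 0.4]
finger_gap: 0.0003
finger_force: 0.0
```

Run:
```python
from h import *
o=status.get_obs(); print(o["eef_pos"],R.from_quat(o["tcp_rot"]).as_matrix().round(3),o["time"],o["finger_gap"],o["joints"])
Z=dict(narrow_slide=.13,push_spot=.148,wide_slide_a=.13,core=.13,screw_a=.13,bush=.13,mould=0)
for n in ["wrist","side"]:
    c=imaging.camera(n); cv2.imwrite(f"pics/{n}1.png",c["color"][...,::-1])
    print(n,np.round(c["position"],3),np.round(rot(c["attitude"])[:,2],2))
    for k,z in Z.items():
        for r in nets.pinpoint(n,k)[:2]:
            print(k,round(r["conf"],2),np.round(r["position"]),np.round(onz(c,r["position"],z),3))
```

```text
[ 0.46175931 -0.03339496  0.30553785] [[ 0.954 -0.299  0.   ]
 [-0.299 -0.954 -0.   ]
 [ 0.     0.    -1.   ]] 3.95 0.0002827328424159502 [-2.37919336e-01  1.82996593e-01  1.57361282e+00 -8.94498094e-05
  1.38488113e+00  1.63631839e+00]
wrist [ 0.535 -0.057  0.443] [-0.27  0.09 -0.96]
narrow_slide 0.68 [314. 129.] [ 0.519 -0.049  0.13 ]
push_spot 0.94 [310. 152.] [ 0.5   -0.039  0.148]
wide_slide_a 0.94 [246.  52.] [ 0.607 -0.009  0.13 ]
wide_slide_a 0.83 [390.  62.] [ 0.557 -0.139  0.13 ]
core 0.91 [313.  57.] [ 0.584 -0.069  0.13 ]
core 0.6 [310. 133.] [ 0.517 -0.044  0.13 ]
screw_a 0.73 [362. 140.] [ 0.494 -0.094  0.13 ]
screw_a 0.65 [316.  57.] [ 0.583 -0.072  0.13 ]
mould 0.95 [317.  72.] [ 0.584 -0.074  0.   ]
side [-0.049  0.539  0.86 ] [ 0.52 -0.52 -0.68]
narrow_slide 0.81 [323. 190.] [ 0.527 -0.057  0.13 ]
narrow_slide 0.75 [333. 172.] [ 0.556 -0.127  0.13 ]
push_spot 0.76 [325. 192.] [ 0.503 -0.04   0.148]
wide_slide_a 0.97 [335. 171.] [ 0.556 -0.133  0.13 ]
wide_slide_a 0.65 [289. 181.] [ 0.617 -0.017  0.13 ]
core 0.71 [309. 178.] [ 0.588 -0.065  0.13 ]
core 0.16 [289. 184.] [ 0.605 -0.009  0.13 ]
screw_a 0.47 [342. 188.] [ 0.496 -0.097  0.13 ]
screw_a 0.39 [305. 203.] [0.525 0.011 0.13 ]
bush 0.45 [283. 166.] [ 0.675 -0.05   0.13 ]
mould 0.78 [313. 214.] [ 0.578 -0.067  0.   ]
```

View pics/wrist1.png

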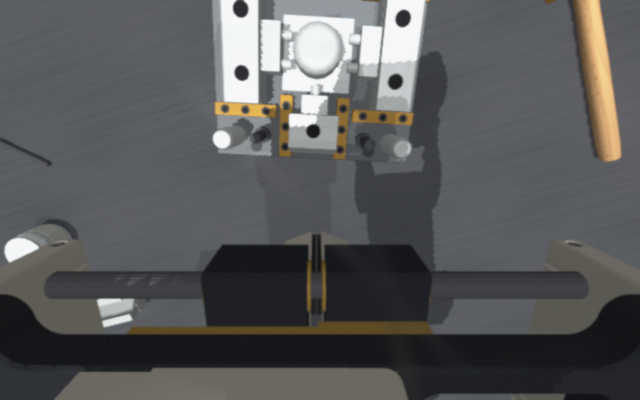

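The wrist picture shows the narrow slide centred at (312,133) with strips at columns 286 and 343. The screws are at (260,135) and (365,143), and the front pillars at (221,140) and (402,149). The mould is rotated by a few more degrees than the tool, so I'll zoom in for the yaw.

Run:
```python
from h import *
im=cv2.imread("pics/wrist1.png")[20:170,200:440]
cv2.imwrite("pics/crop1.png",cv2.resize(im,(800,500),interpolation=cv2.INTER_CUBIC))
```

```text
(no output)
```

View pics/crop1.png

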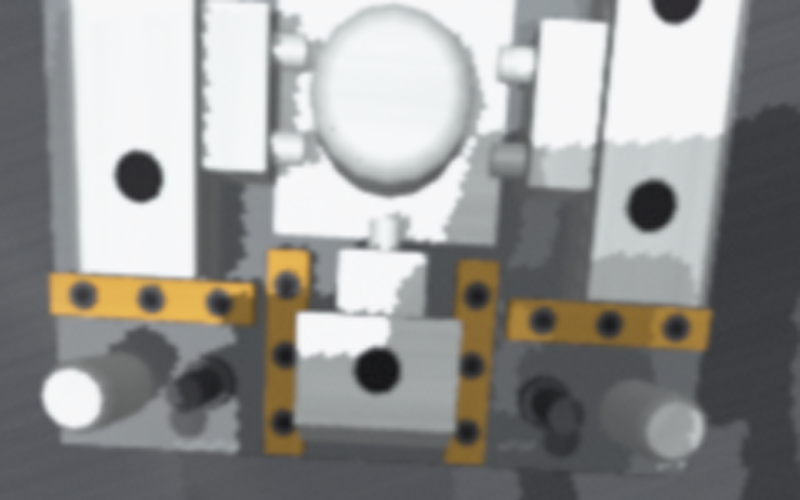

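Run:
```python
from h import *
c=imaging.camera("wrist")
def w(u,v,z): return onz(c,[200+(u+.5)*.3-.5,20+(v+.5)*.3-.5],z)[:2]
def ang(d): return np.degrees(np.arctan2(d[1],d[0]))
pL,pR=w(73,398,.18),w(676,430,.18)
print("pillars",pL,pR,np.linalg.norm(pL-pR),ang(pL-pR)-90)
for a,b in [((287,285),(283,421)),((477,296),(467,432))]: print(ang(w(*a,.14)-w(*b,.14)))
sl=[w(287,285,.14),w(285,354,.14),w(283,421,.14)];sr=[w(477,296,.14),w(471,366,.14),w(467,432,.14)]
d=np.mean([l-r for l,r in zip(sl,sr)],0);print("cross",ang(d)-90)
yaw=np.radians(ang(pL-pR)-90); ux=np.array([np.cos(yaw),np.sin(yaw)]);uy=np.array([-ux[1],ux[0]])
M=(pL+pR)/2+.08*ux; print("mould",M,"core",w(392,95,.168))
f=lambda p:np.round([(p-M)@ux*1000,(p-M)@uy*1000],1)
print("strip mid",[f(p) for p in sl+sr], "ends",f(w(283,455,.14)),f(w(466,464,.14)))
print("slide top corners back",f(w(296,427,.172)),f(w(455,432,.172)),"front",f(w(297,312,.172)),f(w(462,321,.172)))
print("screw tops",f(w(180,395,.175)),f(w(565,415,.175)))
o=status.get_obs();T=R.from_quat(o["tcp_rot"]).as_matrix();p=o["eef_pos"]
print("tcp in mould",f(p[:2]),"tool yaw",ang(T[:2,0]),"mould yaw",np.degrees(yaw))
```

```text
pillars [0.53782246 0.02881704] [ 0.48215272 -0.12024514] 0.1591183584704895 -20.47897792156131
-20.92447809019749
-20.4041724735349
cross -20.862775165220228
mould [ 0.58493164 -0.07370314] core [ 0.58344351 -0.0732686 ]
strip mid [array([-48.3,  28.1]), array([-67.9,  28.2]), array([-87.8,  28.4]), array([-48.4, -27.7]), array([-68.5, -27.5]), array([-88.1, -27.8])] ends [-98.1  28.2] [-97.9 -28.2]
slide top corners back [-85.5  21.6] [-84.5 -21.8] front [-55.3  22.1] [-55.4 -21.5]
screw tops [-78.2  52.5] [-78.1 -50.7]
tcp in mould [-129.5   -5.3] tool yaw -17.457707953553392 mould yaw -20.47897792156131
```

Mould yaw is -20.5°. The slide's back face is at mould x ≈ -91, so about 15 mm is left to push. The TCP is at x = -129.5, y = -5.3 in the mould frame. I'll align, then descend outside the plate.

Call:
carry_out:
  commands:
    - {"offset": [0,0,0],"rotation": [0,0,0.31],"jaw": 1}
    - {"offset": [5,-5,20],"rotation": [0,0,0],"jaw": 1}
    - {"offset": [0,0,30],"rotation": [0,0,0],"jaw": 1}
    - {"offset": [0,0,30],"rotation": [0,0,0],"jaw": 1}
    - {"offset": [0,0,30],"rotation": [0,0,0],"jaw": 1}
    - {"offset": [0,0,20],"rotation": [0,0,0],"jaw": 1}
    - {"offset": [0,0,11],"rotation": [0,0,0],"jaw": 1}
    - {"offset": [0,0,0],"rotation": [0,0,0],"jaw": 1}

```text
time: 5.8
eef_pos: [0.4681, -0.0304, 0.1642]
tcp_rot: [0.984, -0.178, -0.0, 0.0]
wrist_force: [1.3, -0.6, 0.5]
finger_gap: 0.0004
finger_force: 0.0
```

```bash
cat > st.py <<'E'
from h import *
M=np.array([.58493,-.0737]);y=np.radians(-20.6);ux=np.array([np.cos(y),np.sin(y)]);uy=np.array([-ux[1],ux[0]])
o=status.get_obs();p=o["eef_pos"];T=R.from_quat(o["tcp_rot"]).as_matrix()
print("mould xy mm",(p[:2]-M)@ux*1e3,(p[:2]-M)@uy*1e3,"z",p[2],"yaw",np.degrees(np.arctan2(T[1,0],T[0,0])),"f",np.array(o["wrist_force"])[:2]@ux,"t",o["time"])
E
cat > pic.py <<'E'
from h import *
import sys
c=imaging.camera("wrist");cv2.imwrite(f"pics/{sys.argv[1]}.png",c["color"][...,::-1])
E
python3 st.py; python3 pic.py w2
```

```text
mould xy mm -124.6073622144788 -0.6152529311063992 z 0.16422316810826945 yaw -20.560942337366267 f 1.4570060270225493 t 5.8
```

View pics/w2.png

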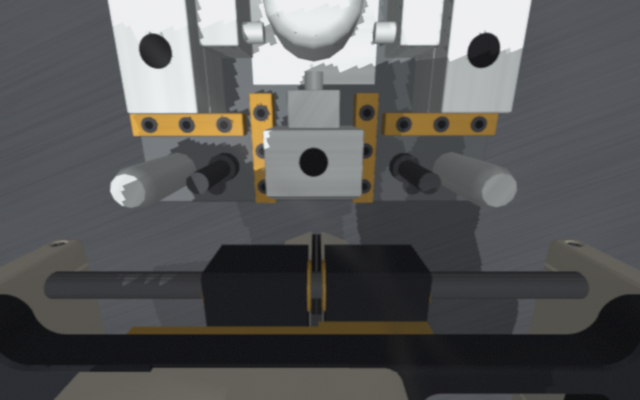

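The tool is centred and square to the narrow slide (back edge at about row 196, columns 264–363), with the screws well clear. I'll advance at 2 cm/s.

Call:
carry_out:
  commands:
    - {"offset": [2.5,0,0],"rotation": [0,0,0],"jaw": 1}
    - {"offset": [2.5,0,0],"rotation": [0,0,0],"jaw": 1}
    - {"offset": [2.5,0,0],"rotation": [0,0,0],"jaw": 1}
    - {"offset": [2.5,0,0],"rotation": [0,0,0],"jaw": 1}
    - {"offset": [2.5,0,0],"rotation": [0,0,0],"jaw": 1}
    - {"offset": [2.5,0,0],"rotation": [0,0,0],"jaw": 1}
    - {"offset": [2.5,0,0],"rotation": [0,0,0],"jaw": 1}
    - {"offset": [2.5,0,0],"rotation": [0,0,0],"jaw": 1}
    - {"offset": [2.5,0,0],"rotation": [0,0,0],"jaw": 1}
    - {"offset": [2.5,0,0],"rotation": [0,0,0],"jaw": 1}

```text
time: 7.1
eef_pos: [0.491, -0.039, 0.1644]
tcp_rot: [0.984, -0.178, -0.001, -0.0]
wrist_force: [-3.2, 1.0, 3.2]
finger_gap: 0.0003
finger_force: 1.8
```

Call:
carry_out:
  commands:
    - {"offset": [2,0,0],"rotation": [0,0,0],"jaw": 1}
    - {"offset": [2,0,0],"rotation": [0,0,0],"jaw": 1}
    - {"offset": [2,0,0],"rotation": [0,0,0],"jaw": 1}
    - {"offset": [2,0,0],"rotation": [0,0,0],"jaw": 1}

```text
time: 7.6
eef_pos: [0.4991, -0.0421, 0.1644]
tcp_rot: [0.984, -0.178, -0.0, 0.0]
wrist_force: [-2.9, 1.5, 1.1]
finger_gap: 0.0005
finger_force: 1.7
```

```bash
python3 st.py
```

```text
mould xy mm -91.46774649368743 -0.5822794332771517 z 0.16441188600148132 yaw -20.561554222441973 f -3.271925323839997 t 7.6
```

Call:
carry_out:
  commands:
    - {"offset": [1.5,0,0],"rotation": [0,0,0],"jaw": 1}
    - {"offset": [1.5,0,0],"rotation": [0,0,0],"jaw": 1}
    - {"offset": [1,0,0],"rotation": [0,0,0],"jaw": 1}
    - {"offset": [1,0,0],"rotation": [0,0,0],"jaw": 1}

```text
time: 8.1
eef_pos: [0.5033, -0.0436, 0.1644]
tcp_rot: [0.984, -0.178, -0.001, -0.0]
wrist_force: [-6.8, 3.4, 2.9]
finger_gap: 0.0004
finger_force: 3.5
```

Call:
carry_out:
  commands:
    - {"offset": [0.5,0,0],"rotation": [0,0,0],"jaw": 1}
    - {"offset": [0.5,0,0],"rotation": [0,0,0],"jaw": 1}
    - {"offset": [0,0,0],"rotation": [0,0,0],"jaw": 1}

```text
time: 8.48
eef_pos: [0.5034, -0.0436, 0.1644]
tcp_rot: [0.984, -0.178, -0.002, -0.0]
wrist_force: [-8.5, 2.5, 4.1]
finger_gap: 0.0006
finger_force: 4.3
```

```bash
python3 st.py
```

```text
mould xy mm -86.89223496367933 -0.5311663236638743 z 0.16442250177619988 yaw -20.55251533453463 f -8.86818054224885 t 8.475
```

The slide has stalled and the force is rising, which means it has reached the stop. I'll push slightly more to confirm.

Call:
carry_out:
  commands:
    - {"offset": [0.7,0,0],"rotation": [0,0,0],"jaw": 1}
    - {"offset": [0.7,0,0],"rotation": [0,0,0],"jaw": 1}
    - {"offset": [0.7,0,0],"rotation": [0,0,0],"jaw": 1}
    - {"offset": [0,0,0],"rotation": [0,0,0],"jaw": 1}

```text
time: 8.98
eef_pos: [0.5035, -0.0437, 0.1644]
tcp_rot: [0.984, -0.178, -0.004, -0.0]
wrist_force: [-15.4, 5.1, 10.1]
finger_gap: 0.0007
finger_force: 8.0
```

```bash
python3 st.py; python3 pic.py w3
```

```text
mould xy mm -86.78314183771805 -0.540476743237053 z 0.1644056304213472 yaw -20.54049966460738 f -16.233335345897345 t 8.975
```

View pics/w3.png

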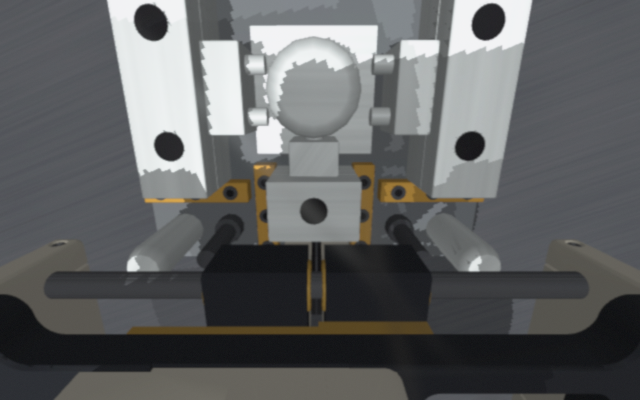

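The slide is hard against its stop: 16 N with no motion, and the nose meets the core region at (313,140). The screws are undisturbed. Now I'll retreat straight back and then up.

Call:
carry_out:
  commands:
    - {"offset": [-3,0,0],"rotation": [0,0,0],"jaw": 1}
    - {"offset": [-5,0,0],"rotation": [0,0,0],"jaw": 1}
    - {"offset": [-15,0,0],"rotation": [0,0,0],"jaw": 1}
    - {"offset": [-20,0,0],"rotation": [0,0,0],"jaw": 1}
    - {"offset": [0,0,-30],"rotation": [0,0,0],"jaw": 1}
    - {"offset": [0,0,-35],"rotation": [0,0,0],"jaw": 1}
    - {"offset": [0,0,-35],"rotation": [0,0,0],"jaw": 1}
    - {"offset": [0,0,-35],"rotation": [0,0,0],"jaw": 1}
    - {"offset": [0,0,-5],"rotation": [0,0,0],"jaw": 1}
    - {"offset": [0,0,0],"rotation": [0,0,0],"jaw": 1}

```text
time: 10.28
eef_pos: [0.4665, -0.0299, 0.3042]
tcp_rot: [0.984, -0.179, 0.0, 0.0]
wrist_force: [-0.0, 0.0, -0.2]
finger_gap: 0.0003
finger_force: 0.0
```

```bash
python3 st.py
python3 - <<'E'
from h import *
c=imaging.camera("wrist");im=c["color"][...,::-1][20:180,200:440]
cv2.imwrite("pics/w4.png",cv2.resize(im,(780,520),interpolation=cv2.INTER_CUBIC))
E
```

```text
mould xy mm -126.24554254784262 -0.6811220982108225 z 0.30419721964826496 yaw -20.571688757085372 f -0.03996367356544551 t 10.275
```

View pics/w4.png

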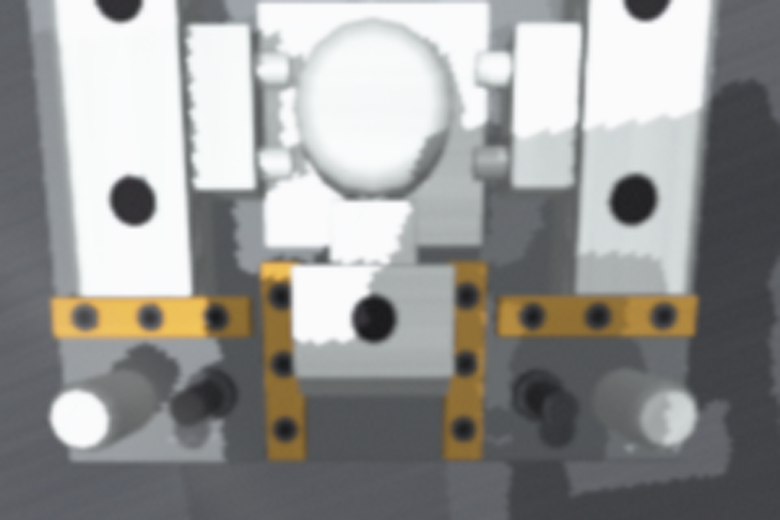

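The slide is home with its nose at the core, both screws are standing, and the hand is clear at z = 0.30. Handing in.

```bash
python3 -c "
from cell import workorder; print(workorder.finish_job())"
```

```text
the job is handed in; nothing more can be done
None
```

The narrow slide is pushed home against its stop (16 N with no further movement), the hand is clear of the mould at 0.30 m, and the job is handed in; the hand-in returned no verdict.

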